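# Hold the ice-well drain open with its bayonet key

## Task

Pull the long steel drain key out of its well in the walnut rack and set its knurled collar over the spigot of the drain valve on the counter. Turn it until the hidden keyways in the collar drop over the pins on the spigot, then push it fully home against the spring, upright, and finish while still holding it pushed down: do not let go. Leave the muddler, the jiggers and the strainer where they are.

Things in the scene. Friction and masses are not known exactly. Their poses are not given: they have to be found in the camera images.
- key: Drain key, one rigid round steel piece 165 mm long, 0.3 kg. Origin at the centre of its foot, z up the stem. From the foot up: hollow knurled collar 47 mm diameter, 0 to 40 mm; stem 12 mm diameter to 115 mm; knurled grip 24 mm diameter, 115 to 165 mm (top). Starts upright, collar down, in any one of the rack's wells, foot 12 mm above the counter, any yaw.
- key_grip (a point): Point on the key's axis, halfway up its knurled grip, 140 mm above the foot.
- key_bore (a point): Mouth of the collar's bore, at the centre of the key's foot. Bore 22 mm diameter, 34 mm deep, with three keyways 8 mm wide, 120 degrees apart, over its full depth, into which the three pins fit. Nothing outside, nor the key's axes, tells their angle: feel for it by turning, a third of a turn at most; within about 0.08 rad of it the collar can drop.
- rack: Walnut block fixed on the counter, 75 mm (x) by 340 mm (y). Origin at the centre of its underside. Four round wells 54 mm wide at y = -127.5, -42.5, 42.5, 127.5 mm, the stepped top being 40, 46, 52, 58 mm high there; all well floors 12 mm high. They hold the key, the muddler and the two jiggers in any order.
- valve: Drain valve fixed on the counter. Origin at the centre of its underside, z up. Brass flange 76 mm diameter, 6 mm high; in its middle an upright spigot 20 mm diameter rising to 44 mm, its top 6 mm tapered to 12 mm diameter, with three pins in its side and a sprung plate around it.
- valve_pins (a point): Point on the spigot's axis, 30 mm above the valve's origin, at the height of the pins' centre lines. Three level pins 5 mm thick, 120 degrees apart, one along the valve's +x, their ends 17 mm from the axis. A collar not lined up stops on them with its foot 32.5 mm above the valve's origin; lined up, it goes down over them to the sprung plate at 20 mm and, pushed home, to 12 mm.
- valve_plate (a joint): Travel of the sprung round plate (56 mm diameter) around the spigot, in m: 0 up (its top 20 mm above the counter), 0.008 fully down, the valve open. The spring takes 6 N to start and 12 N fully down, and lifts the plate again when let go; the key's own weight does not press it.
- muddler: Wooden muddler, 150 mm tall, 38 mm at its foot, standing in a well; leave alone. Origin at the centre of its foot.
- brass_jigger: Brass double-ended jigger, 72 mm tall, 44 mm wide, standing in a well; leave alone. Origin at the centre of its foot.
- copper_jigger: Slim copper jigger, 108 mm tall, 41 mm wide, standing in a well; leave alone. Origin at the centre of its foot.
- strainer: Chrome hawthorne strainer lying on the counter, disc 90 mm, 9 mm high, with a flat handle reaching to 135 mm from the disc's centre along its -y axis; leave alone. Origin at the underside of the disc's centre.
Things that resemble listed ones, but are neither listed nor needed, are in the scene too. What is shaped like the key but purple or yellow is not meant. Leave any pink look-alike of the valve alone.

How it is judged:
On the way, in this order (a step that is already met when the one before it is completed fails the run):
1. the key is pulled out of its well, held by the fingers clear of the rack (z of key in the frame of rack above 0.042 m and contact force between key and rack below 0.05 N and contact force between the fingers and key above 1 N), for 0.1 s.
2. the collar has dropped over the pins: its foot less than 25 mm above the valve's underside, within 4 mm of the valve's axis (horizontal distance between key and valve below 0.004 m and z of key in the frame of valve below 0.025 m), for 0.1 s.
At the end, for the whole second after the job is handed in: The key stands on the valve, within 4 mm of its axis, upright within 0.12 rad and still, its foot less than 15.5 mm above the valve's underside, the sprung plate pushed down more than 6 mm of its 8 mm, and the fingers still hold the key with more than 2 N (value of joint valve_plate above 0.006 m and z of key in the frame of valve below 0.0155 m and horizontal distance between key and valve below 0.004 m and angle between key's own z axis and vertical below 0.12 rad and contact force between the fingers and key above 2 N and linear speed of key below 0.02 m/s); the arm keeps its last pose, push and grip.
It fails at once if the muddler is moved more than 30 mm (distance of muddler from where it was at the start of the episode above 0.03 m).
It fails at once if the brass jigger is moved more than 30 mm (distance of brass_jigger from where it was at the start of the episode above 0.03 m).
It fails at once if the copper jigger is moved more than 30 mm (distance of copper_jigger from where it was at the start of the episode above 0.03 m).
It fails at once if the strainer is moved more than 30 mm (distance of strainer from where it was at the start of the episode above 0.03 m).
It also fails if it takes over 67 s, if anything falls off the work surface, if the arm or the gripper's body presses on something with over 40 N, if the wrist force passes 120 N, or if a joint passes its speed limit or range.

## Robot

A 6-joint arm with a two-finger parallel gripper is mounted at the origin on the work surface. World frame = base frame: x ahead of the robot, y to its left, z up, the work surface at z = 0. Lengths are in m, angles in rad, forces in N, time in s.
With the tool pointing down it reaches from about 0.275 to 0.85 m from the base axis. Payload 19 kg.
Tool frame: the origin (TCP) lies at the very end of the fingers, on their centre line; the grasp point (between the pads) lies 19 mm behind it; z points along the fingers, y is the line along which they close (so a half turn about z gives the same grasp; the last joint's range is limited). The gripper opens to 85 mm and grips with 20 to 120 N. Pads are 22 mm wide; open, the fingers measure 114 mm over their backs; the gripper's body (76 mm by 85 mm) begins 54 mm behind the grasp point. The pads swing forward as they close: fully open they stand 13 mm farther back than shut.
Start: joints at [-1.295, 0.15, 1.437, -0, 1.554, -0.134], TCP at [0.229, -0.527, 0.231] pointing down, gripper open.
Joint ranges: [-2.8, 2.8], [-0.68, 2.1], [0.12, 2.68], [-1.39, 4.53], [0.16, 2.79], [-2.81, 2.81]. Speed limits (rad/s): [1.89, 1.89, 2.22, 3.01, 3.01, 3.01].

## Interface

Orientations are given as a unit quaternion [x, y, z, w].
In Python, from cell import robot, optics, ticket gives the robot as it stands. The module is installed in compiled form; this text tells all that it offers.
- The arm moves only by the tool jog_arm, never from a script. Its argument "commands" is a list of rows, each a list of 5 numbers: the opening, from -1 (shut) to 1 (fully open), then the shift along the tool's x, y, z in cm, then the turn about the tool's z in rad. A call has 1 to 5 rows; each row shifts and turns the commanded pose from where the row before left it, along the tool's axes as they then stand; what a row does not reach is not made up. A row lasts 1/10 s, in which the tool goes at most 50 mm and 8.59 degrees, less where a joint would pass 70% of its speed; a pose out of reach is approached as far as the arm can. A call is refused whole if a number of a shift passes 5 or a number of a turn 0.15, either way. A call with a gripper value outside its range is refused whole. The fingers move at their own pace and stop on an object; "squeeze" is the grip in N (left out, the last holds). Time passes only in rows, so rows that do not move let the fingers close. It gives the time, the measured TCP pose, the force, the opening and the grip force at its end, in the units of the state.
- robot.get_state(): the state, without advancing time (a new reading comes with each control period).
- optics.capture(name): name is "scene" or "top" or "wrist"; returns a dict with "pixels" (420x560x3 uint8, red, green, blue), "vfov" (degrees; the focal length in pixels is half the picture's height over the tangent of half this angle, whatever the lens; pixels are square), "cx", "cy" (the principal point, pixels), "dist" ([k1, k2, p1, p2, k3] as OpenCV has them; the pictures are not rectified), "rvec" (rotation vector, rad) and "tvec" (3), from world to camera coordinates, as OpenCV has them; the wrist camera has in their place "hand_eye" (4x4, takes a point from camera to tool coordinates, whose origin is the TCP and whose axes are the flange's). Camera axes: x right, y down, z forward; pixel columns grow to the right and rows downward; lengths in m; the calibration is good to about 2 mm. A picture is of the moment at which its call begins: read the wrist's pose just before it. There is no depth.
- ticket.hand_in(): hands the job in; it is judged then, once.
The state is a dict: "clock": time; "joint_positions": joint angles; "qvel": joint speeds; "joint_efforts": joint torques, N m; "tcp_pos": TCP position; "tcp_rot": TCP orientation; "contact_force": force on the tool from outside, world axes, zero at the start; "moment": the same for the moment, N m; "width": opening from 0.0 (shut) to 1.0 (fully open); "grip_force": force on a finger pad.
Only numpy, scipy, OpenCV 4.12 (cv2) and the standard library are available. Lean on these libraries where they do the work, as an engineer would, in place of code of your own. Each camera call takes 0.05 s, during which the arm holds its last target. There are 200 camera calls.

## Working session

There is one attempt and no reset: what is moved stays moved. The work goes in short steps, Python scripts to look and compute and a tool call to move; the robot and the scene stay as the last step left them, time stands still between calls to the robot, and variables do not carry over. Pictures are saved under pics/ and viewed, at most 10 in all, crops included, and the job is handed in when it is done.

Besides the shell and the picture viewer there is one more tool, called after "Emit:" by a JSON object that holds its "op" and its "data", one argument or row to a line. jog_arm: Moves the arm, as the interface text tells. Its arguments: {"type":"object","properties":{"commands":{"type":"array"},"squeeze":{"type":"number"}},"required":["commands"]}

```bash
mkdir -p pics; cat > h.py <<'E'
import numpy as np, cv2, pickle
from scipy.spatial.transform import Rotation as R
def K(c):
    f=210/np.tan(np.radians(c["vfov"]/2)); return np.array([[f,0,c["cx"]],[0,f,c["cy"]],[0,0,1.]])
def proj(c,P): return cv2.projectPoints(np.array(P,float).reshape(-1,3),np.array(c["rvec"]),np.array(c["tvec"]),K(c),np.array(c["dist"]))[0].reshape(-1,2)
def ray(c,uv):
    n=cv2.undistortPoints(np.array(uv,float).reshape(-1,1,2),K(c),np.array(c["dist"])).reshape(-1,2)
    d=np.c_[n,np.ones(len(n))]; Rm=cv2.Rodrigues(np.array(c["rvec"]))[0]
    return -Rm.T@np.array(c["tvec"]).ravel(), d@Rm
def onz(c,uv,z):
    o,d=ray(c,uv); return o+d*((z-o[2])/d[:,2])[:,None]
def save(c,n,box=None,s=1):
    im=c["pixels"][:,:,::-1]
    if box: im=im[box[1]:box[3],box[0]:box[2]]
    cv2.imwrite("pics/"+n,cv2.resize(im,None,fx=s,fy=s,interpolation=cv2.INTER_CUBIC))
E
python3 - <<'E'
from h import *
from cell import robot,optics
for n in("scene","top"):
    c=optics.capture(n); pickle.dump(c,open(n+".pkl","wb")); save(c,n+".png",s=1.4)
    print(n,c["vfov"],c["tvec"],ray(c,[[280,210]])[0])
print(robot.get_state())
E
```

```text
scene 43.3693017330057 [ 0.48301407 -0.16455685  1.61569619] [1.09530987 0.77286293 1.03626005]
top 43.90325710064564 [0.01016587 0.62750651 1.23887313] [0.37293282 0.02655705 1.33749401]
{'clock': 0.1, 'joint_positions': array([-1.29502429e+00,  1.50907777e-01,  1.43789716e+00,  4.17014103e-06,
        1.55378312e+00, -1.34011554e-01]), 'qvel': array([ 0.00069917, -0.00164463, -0.00021024,  0.0003239 ,  0.00011676,
       -0.00153385]), 'joint_efforts': array([ 5.75594677e-03, -7.14374614e+01, -5.71798182e+01, -2.07360931e-04,
        7.05889091e-03,  6.41648057e-05]), 'tcp_pos': array([ 0.2290098 , -0.52721526,  0.23078665]), 'tcp_rot': array([ 9.79082891e-01,  2.03461161e-01, -3.31683250e-05, -4.96601823e-04]), 'contact_force': array([-0.25866186, -0.21097594,  0.52516641]), 'moment': array([ 0.01284248,  0.00482803, -0.01211558]), 'grip_force': 0.0, 'width': 0.996555242318336}
```

View pics/scene.png

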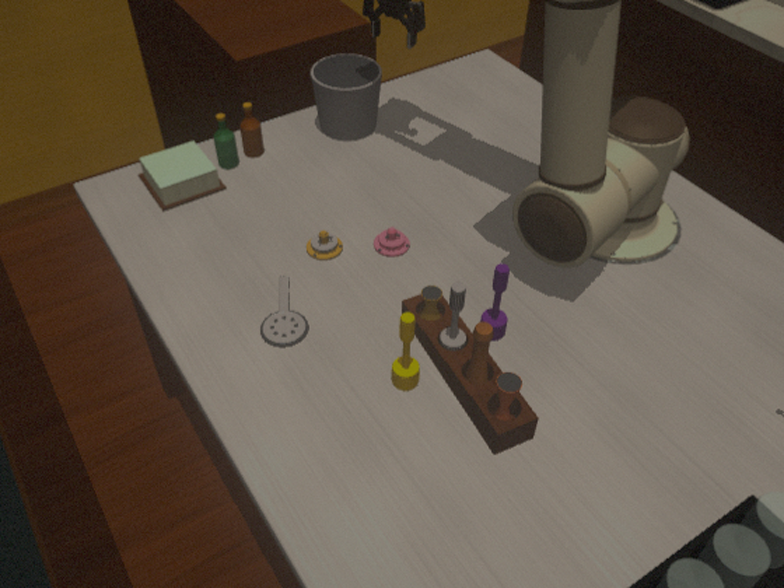

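View pics/top.png

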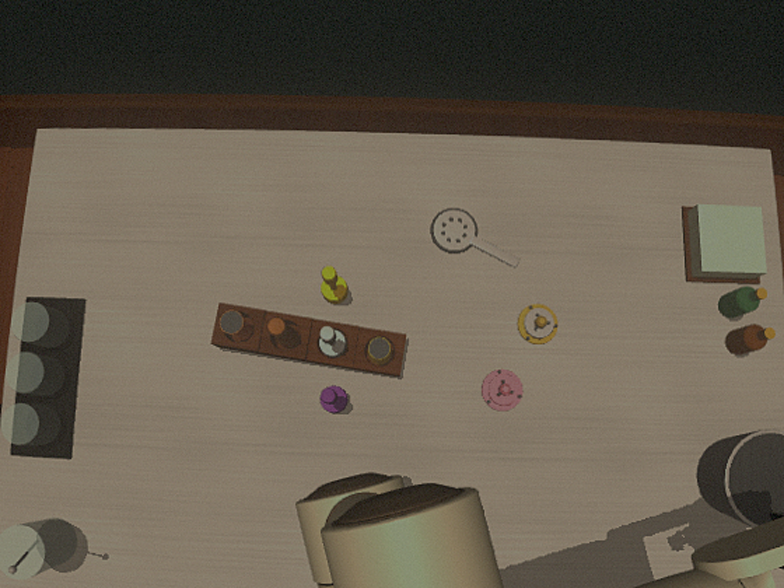

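Scene picture (enlarged pixels): the grey steel key stands in the rack's third well at (456,315). Possible confusions are the yellow look-alike (406,350), the purple one (497,300) and the muddler (481,350). The brass valve is at (325,245); the pink look-alike is at (392,241). In the top picture the key's top is at about (328,335), its collar at (331,342) and the valve at (539,323). I choose the steel key and the brass valve, and check them in a close crop.

```bash
python3 - <<'E'
from h import *
t=pickle.load(open("top.pkl","rb")); s=pickle.load(open("scene.pkl","rb"))
a=t["pixels"][215:275,200:300,::-1]; b=t["pixels"][205:255,350:420,::-1]; d=s["pixels"][190:260,290:380,::-1]; e=s["pixels"][155:190,210:260,::-1]
def r(x,w,h): return cv2.resize(x,(w,h),interpolation=cv2.INTER_CUBIC)
top=np.hstack([r(a,450,270),r(b,336,240) if 0 else cv2.copyMakeBorder(r(b,350,250),0,20,0,0,0)])
bot=np.hstack([r(d,405,315),cv2.copyMakeBorder(r(e,395,276),0,39,0,0,0)])
cv2.imwrite("pics/crop.png",np.vstack([top,bot]))
E
```

```text
(no output)
```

View pics/crop.png

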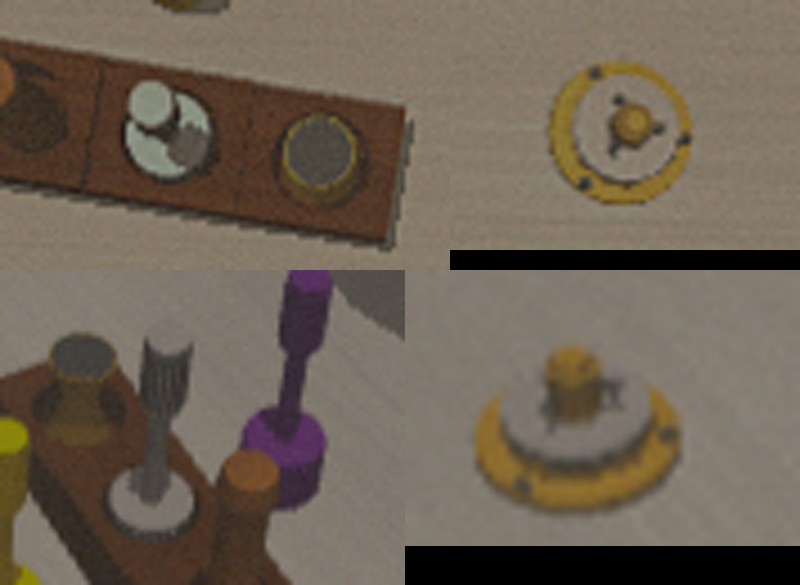

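```bash
python3 - <<'E'
from h import *
t=pickle.load(open("top.pkl","rb")); s=pickle.load(open("scene.pkl","rb"))
def p(*a): print(*[np.round(x,4) for x in a])
p(onz(t,[[233.8,237.7]],.177),onz(t,[[237.3,245]],.052),onz(s,[[327.5,205.2]],.177))
p(onz(t,[[384,231.6]],.006),onz(t,[[387.4,229.6]],.041),onz(s,[[231.9,176.5]],.006))
c=onz(t,np.array([[403,110],[388,245]])/4.5+[200,215],.04); p(c)
k=onz(t,[[233.8,237.7]],.177)[0]; 
# neighbours: brass jigger, muddler, yellow, purple
p(onz(t,np.array([[378,349],[276,326],[328,272],[332,396]])/1.4,.1))
p(R.from_quat([.97908,.20346,0,-.0005]).as_matrix())
E
```

```text
[[0.526  0.1221 0.177 ]] [[0.5246 0.1229 0.052 ]] [[0.5271 0.122  0.177 ]]
[[ 0.5755 -0.2524  0.006 ]] [[ 0.5755 -0.2538  0.041 ]] [[ 0.5777 -0.2513  0.006 ]]
[[ 5.439e-01 -6.600e-03  4.000e-02]
 [ 4.685e-01 -2.000e-04  4.000e-02]]
[[0.511  0.0409 0.1   ]
 [0.5452 0.2172 0.1   ]
 [0.6425 0.132  0.1   ]
 [0.429  0.116  0.1   ]]
[[ 9.172e-01  3.984e-01 -2.000e-04]
 [ 3.984e-01 -9.172e-01  1.000e-03]
 [ 2.000e-04 -1.000e-03 -1.000e+00]]
```

Emit:
{"op": "jog_arm", "data": {
  "commands": [
    [1, 0, 0, 0, -0.134],
    [1, 0, 0, 0, -0.134],
    [1, 0, 0, 0, -0.134],
    [1, 0, 0, 0, -0.134]
  ],
  "squeeze": 60
}}

```text
clock: 0.5
tcp_pos: [0.229, -0.5272, 0.2309]
tcp_rot: [0.889, 0.458, 0.0, -0.0]
contact_force: [0.6, -1.2, -0.7]
width: 0.999
grip_force: 0.0
```

Emit:
{"op": "jog_arm", "data": {
  "commands": [
    [1, 0, 0, 0, -0.134],
    [1, 0, 0, 0, -0.134],
    [1, 0, 0, 0, -0.134],
    [1, 0, 0, 0, -0.134]
  ]
}}

```text
clock: 0.9
tcp_pos: [0.229, -0.5272, 0.2309]
tcp_rot: [0.736, 0.677, 0.0, -0.0]
contact_force: [-0.2, 0.2, 0.1]
width: 0.998
grip_force: 0.0
```

Emit:
{"op": "jog_arm", "data": {
  "commands": [
    [1, 3.4, 1.2, 0, 0],
    [1, 3.4, 1.2, 0, 0],
    [1, 3.4, 1.2, 0, 0],
    [1, 3.4, 1.2, 0, 0],
    [1, 3.4, 1.2, 0, 0]
  ]
}}

```text
clock: 1.4
tcp_pos: [0.3042, -0.3619, 0.231]
tcp_rot: [0.738, 0.675, 0.0, -0.0]
contact_force: [0.2, -0.2, 1.1]
width: 1.004
grip_force: 0.0
```

Emit:
{"op": "jog_arm", "data": {
  "commands": [
    [1, 3.4, 1.2, 0, 0],
    [1, 3.4, 1.2, 0, 0],
    [1, 3.4, 1.2, 0, 0],
    [1, 3.4, 1.2, 0, 0],
    [1, 3.4, 1.2, 0, 0]
  ]
}}

```text
clock: 1.9
tcp_pos: [0.3791, -0.1979, 0.2312]
tcp_rot: [0.738, 0.675, 0.0, -0.0]
contact_force: [1.2, 0.1, 0.1]
width: 0.998
grip_force: 0.0
```

Emit:
{"op": "jog_arm", "data": {
  "commands": [
    [1, 3.3, 1.2, 0, 0],
    [1, 3.3, 1.2, 0, 0],
    [1, 3.3, 1.2, 0, 0],
    [1, 3.3, 1.2, 0, 0],
    [1, 3.3, 1.2, 0, 0]
  ]
}}

```text
clock: 2.4
tcp_pos: [0.4535, -0.0389, 0.2312]
tcp_rot: [0.738, 0.675, -0.0, -0.0]
contact_force: [0.3, -0.4, 0.5]
width: 1.002
grip_force: 0.0
```

Emit:
{"op": "jog_arm", "data": {
  "commands": [
    [1, 3.3, 1.2, 0, 0],
    [1, 3.3, 1.2, 0, 0],
    [1, 3.3, 1.2, 0, 0],
    [1, 3.3, 1.2, 0, 0],
    [1, 0, 0, 0, 0]
  ]
}}

```text
clock: 2.9
tcp_pos: [0.5135, 0.0899, 0.2306]
tcp_rot: [0.737, 0.676, -0.0, -0.001]
contact_force: [0.4, 0.0, 0.2]
width: 0.999
grip_force: 0.0
```

```bash
cat >> h.py <<'E'
def wrist(robot,optics):
    s=robot.get_state(); c=dict(optics.capture("wrist")); T=np.eye(4)
    T[:3,:3]=R.from_quat(s["tcp_rot"]).as_matrix(); T[:3,3]=s["tcp_pos"]
    W=np.linalg.inv(T@np.array(c["hand_eye"])); c["rvec"]=cv2.Rodrigues(W[:3,:3])[0]; c["tvec"]=W[:3,3]; return c,s
E
python3 - <<'E'
from h import *
from cell import robot,optics
c,s=wrist(robot,optics); pickle.dump(c,open("w1.pkl","wb")); save(c,"w1.png",s=1.4)
print(s["tcp_pos"],s["joint_positions"],proj(c,[[.526,.122,.177],[.5255,.122,.052]])*1.4, np.array(c["hand_eye"]).round(3))
E
```

```text
[0.51353245 0.08985215 0.23061603] [2.48154996e-02 3.90146738e-02 1.56031305e+00 8.75474286e-04
 1.54321610e+00 1.10898900e-01] [[409.20251133 242.1326573 ]
 [401.341435   205.69825314]] [[-0.    -0.958 -0.287  0.071]
 [ 1.    -0.     0.     0.002]
 [-0.    -0.287  0.958 -0.143]
 [ 0.     0.     0.     1.   ]]
```

View pics/w1.png

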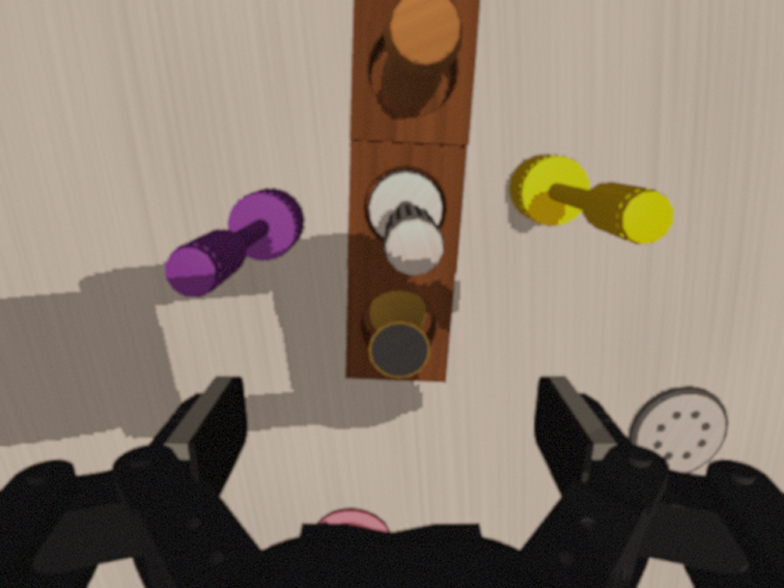

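The wrist view shows the steel key's top at (414,247) and its collar at (406,206), between muddler and brass jigger. The prediction is off by only a few pixels.

```bash
python3 - <<'E'
from h import *
c=pickle.load(open("w1.pkl","rb"))
print(onz(c,[[414/1.4,247/1.4]],.177),onz(c,[[406/1.4,206/1.4]],.052))
E
```

```text
[[0.52777694 0.11984929 0.177     ]] [[0.52847927 0.12154944 0.052     ]]
```

Emit:
{"op": "jog_arm", "data": {
  "commands": [
    [1, 1.6, 0.53, 0, 0],
    [1, 1.6, 0.53, 0, 0],
    [1, 0, 0, 2, 0],
    [1, 0, 0, 2, 0],
    [1, 0, 0, 2, 0]
  ]
}}

```text
clock: 3.45
tcp_pos: [0.5264, 0.1182, 0.1706]
tcp_rot: [0.738, 0.675, 0.0, -0.0]
contact_force: [0.1, -0.3, -0.9]
width: 1.0
grip_force: 0.0
```

Emit:
{"op": "jog_arm", "data": {
  "commands": [
    [1, 0, 0, 2, 0],
    [1, 0, 0, 1.8, 0],
    [1, 0, 0, 0, 0],
    [-1, 0, 0, 0, 0],
    [-1, 0, 0, 0, 0]
  ]
}}

```text
clock: 3.95
tcp_pos: [0.5268, 0.1179, 0.1345]
tcp_rot: [0.738, 0.675, 0.001, 0.0]
contact_force: [-0.7, -0.4, -0.3]
width: 0.69
grip_force: 0.0
```

Emit:
{"op": "jog_arm", "data": {
  "commands": [
    [-1, 0, 0, 0, 0],
    [-1, 0, 0, 0, 0],
    [-1, 0, 0, 0, 0],
    [-1, 0, 0, 0, 0],
    [-1, 0, 0, 0, 0]
  ]
}}

```text
clock: 4.45
tcp_pos: [0.5263, 0.1178, 0.134]
tcp_rot: [0.738, 0.675, 0.0, 0.0]
contact_force: [-1.9, 0.9, 6.9]
width: 0.268
grip_force: 58.4
```

Emit:
{"op": "jog_arm", "data": {
  "commands": [
    [-1, 0, 0, -1, 0],
    [-1, 0, 0, -2, 0],
    [-1, 0, 0, -2, 0],
    [-1, 0, 0, -2, 0],
    [-1, 0, 0, -2, 0]
  ],
  "squeeze": 80
}}

```text
clock: 4.95
tcp_pos: [0.526, 0.1178, 0.2247]
tcp_rot: [0.738, 0.675, 0.0, -0.0]
contact_force: [-0.7, -0.1, -3.1]
width: 0.264
grip_force: 78.5
```

Emit:
{"op": "jog_arm", "data": {
  "commands": [
    [-1, 0, 0, -1.5, 0],
    [-1, 0, 0, 0, 0],
    [-1, 0, 0, 0, 0]
  ]
}}

```text
clock: 5.25
tcp_pos: [0.5261, 0.1178, 0.2379]
tcp_rot: [0.738, 0.675, -0.0, -0.0]
contact_force: [0.1, 0.2, -3.8]
width: 0.258
grip_force: 78.8
```

```bash
python3 - <<'E'
from h import *
from cell import robot,optics
c,s=wrist(robot,optics); pickle.dump(c,open("w2.pkl","wb"))
im=c["pixels"][:,:,::-1]
sc=optics.capture("scene"); t=optics.capture("top"); pickle.dump((sc,t),open("st2.pkl","wb"))
p=proj(sc,[[.527,.121,.15]])[0].astype(int); print(p)
b=sc["pixels"][p[1]-70:p[1]+70,p[0]-60:p[0]+60,::-1]
a=cv2.resize(im,(560,420)); b=cv2.resize(b,(240,280),interpolation=3); b=cv2.copyMakeBorder(b,0,140,0,0,0)
cv2.imwrite("pics/g.png",np.hstack([a,b])); print(s)
E
```

```text
[326 213]
{'clock': 5.25, 'joint_positions': array([7.72005125e-02, 7.35319806e-02, 1.50936226e+00, 1.14935887e-04,
       1.55908221e+00, 1.66263634e-01]), 'qvel': array([-0.00019792,  0.0117219 ,  0.01714003,  0.00151401, -0.0035065 ,
       -0.00035041]), 'joint_efforts': array([ 5.92629611e-02, -6.81693792e+01, -6.11525345e+01,  1.52800663e-02,
        1.64582971e-01,  8.68532261e-04]), 'tcp_pos': array([0.52606864, 0.11776025, 0.23787132]), 'tcp_rot': array([ 7.37884389e-01,  6.74927099e-01, -1.15765497e-04, -1.63475996e-04]), 'contact_force': array([ 0.10135073,  0.20634668, -3.776899  ]), 'moment': array([-0.00789981, -0.04435786, -0.04380186]), 'grip_force': 78.80268931388855, 'width': 0.25814231643514596}
```

View pics/g.png

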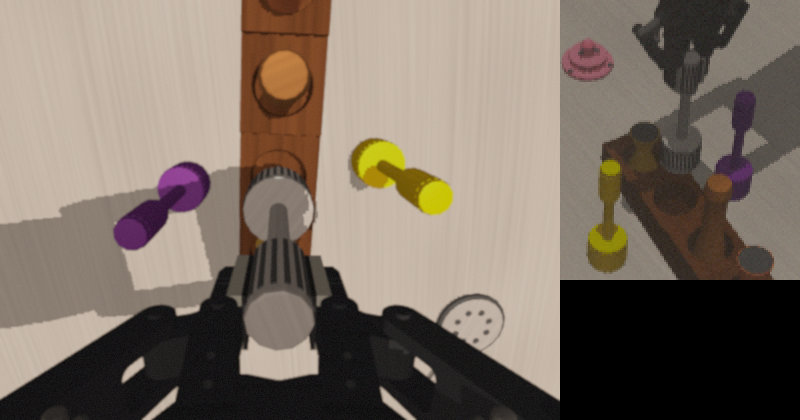

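The key is held upright and clear of the rack. In the wrist view the grip's top is at (279,313) and the collar's top disc at (279,206).

```bash
python3 - <<'E'
from h import *
c=pickle.load(open("w2.pkl","rb"))
Rm=R.from_quat([.73788,.67493,0,0]).as_matrix(); T=np.array([.5261,.1178,.2379])
for uv,z in(((279,313),.2805),((279,206),.1555)):
    P=onz(c,[uv],z)[0]; print(P,(P-T)@Rm)
d=np.array([.5765-.527,-.2525-.121,0]); print(d@Rm)
E
```

```text
[0.52864806 0.12287117 0.2805    ] [ 0.00527769  0.00208695 -0.0426    ]
[0.52878277 0.1228865  0.1555    ] [0.00530494 0.00221976 0.0824    ]
[-0.36761756  0.08252167  0.        ]
```

Emit:
{"op": "jog_arm", "data": {
  "commands": [
    [-1, -1.4, 0.2, 0, 0],
    [-1, -2.8, 0.5, 0, 0],
    [-1, -2.8, 0.5, 0, 0],
    [-1, -2.8, 0.5, 0, 0],
    [-1, -2.8, 0.5, 0, 0]
  ]
}}

```text
clock: 5.9
tcp_pos: [0.5366, -0.0114, 0.2378]
tcp_rot: [0.738, 0.675, -0.0, -0.0]
contact_force: [0.1, 0.1, -2.4]
width: 0.261
grip_force: 78.8
```

Emit:
{"op": "jog_arm", "data": {
  "commands": [
    [-1, -2.8, 0.5, 0, 0],
    [-1, -2.8, 0.5, 0, 0],
    [-1, -2.8, 0.5, 0, 0],
    [-1, -2.8, 0.5, 0, 0],
    [-1, -2.8, 0.5, 0, 0]
  ]
}}

```text
clock: 6.4
tcp_pos: [0.5489, -0.1532, 0.2378]
tcp_rot: [0.738, 0.675, -0.0, -0.0]
contact_force: [0.2, 0.1, -2.7]
width: 0.262
grip_force: 78.8
```

Emit:
{"op": "jog_arm", "data": {
  "commands": [
    [-1, -2.8, 0.5, 0, 0],
    [-1, -2.8, 0.5, 0, 0],
    [-1, -2.8, 0.6, 0, 0],
    [-1, -2.8, 0.7, 0, 0],
    [-1, -2.8, 0.7, 0, 0]
  ]
}}

```text
clock: 6.9
tcp_pos: [0.5663, -0.2953, 0.2376]
tcp_rot: [0.738, 0.675, -0.0, -0.0]
contact_force: [1.1, 0.9, -3.2]
width: 0.262
grip_force: 78.8
```

Emit:
{"op": "jog_arm", "data": {
  "commands": [
    [-1, -1.4, 0.2, 0, 0],
    [-1, -1.4, 0, 0, 0],
    [-1, 0, 0, 0, 0],
    [-1, 0, 0, 0, 0]
  ]
}}

```text
clock: 7.3
tcp_pos: [0.5661, -0.3213, 0.2382]
tcp_rot: [0.738, 0.675, 0.0, -0.0]
contact_force: [0.1, 0.2, -2.1]
width: 0.259
grip_force: 78.7
```

```bash
python3 - <<'E'
from h import *
from cell import robot,optics
c,s=wrist(robot,optics); pickle.dump((c,s),open("w3.pkl","wb")); save(c,"w3.png",s=1.4)
print(s["tcp_pos"],s["joint_positions"],s["contact_force"],proj(c,[[.5765,-.2525,.006]])*1.4)
E
```

```text
[ 0.56607476 -0.3212803   0.23818574] [-6.34627292e-01  3.08384160e-01  1.23139280e+00  2.73781923e-04
  1.60226371e+00 -5.45504539e-01] [ 0.13283879  0.20093541 -2.08268808] [[393.08525696 147.09268551]]
```

View pics/w3.png

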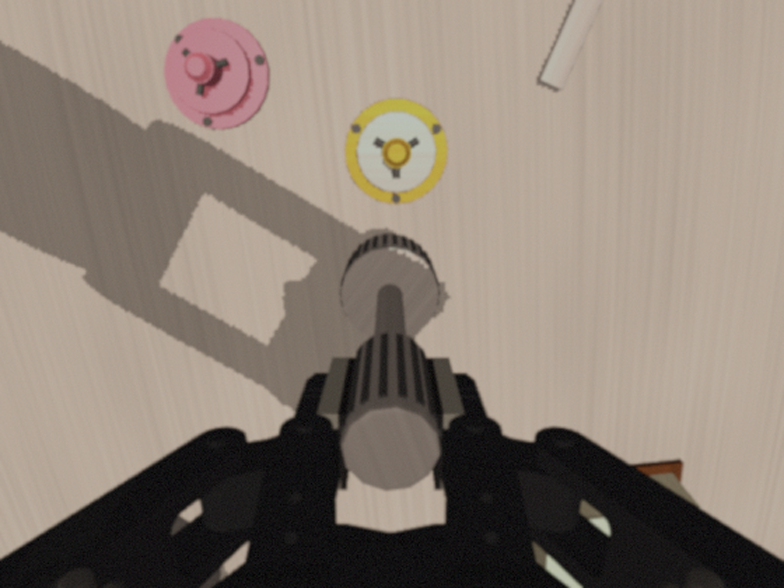

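The brass valve's flange centre is at (396.5,150) and its spigot top at (397,152). The pink look-alike is at (216,73). The key in hand: top (391,447), collar disc (390,288).

```bash
python3 - <<'E'
from h import *
c,s=pickle.load(open("w3.pkl","rb"))
Rm=R.from_quat(s["tcp_rot"]).as_matrix(); T=s["tcp_pos"]
# key foot z relative to TCP: -0.122
for n,uv,z in(("top",(391,447),.281),("collar",(390,288),.156),("flange",(396.5,150.5),.006),("spig",(397,152.5),.044)):
    P=onz(c,[np.array(uv)/1.4],z)[0]; print(n,P,(P-T)@Rm)
E
```

```text
top [ 0.56853753 -0.31845578  0.281     ] [ 0.00305246  0.00219131 -0.04281337]
collar [ 0.56854464 -0.31584674  0.156     ] [0.00559348 0.00199632 0.08218788]
flange [ 0.57877659 -0.25513311  0.006     ] [0.06690684 0.00682054 0.23221534]
spig [ 0.57854507 -0.25602215  0.044     ] [0.06601844 0.0066599  0.19421496]
```

Emit:
{"op": "jog_arm", "data": {
  "commands": [
    [-1, 1.6, 0.1, 0, 0],
    [-1, 1.6, 0.15, 0, 0],
    [-1, 1.6, 0.1, 0, 0],
    [-1, 1.45, 0.1, 0, 0],
    [-1, 0, 0, 1.5, 0]
  ]
}}

```text
clock: 7.85
tcp_pos: [0.5775, -0.2574, 0.2252]
tcp_rot: [0.737, 0.676, 0.001, 0.002]
contact_force: [0.3, 0.9, -3.7]
width: 0.261
grip_force: 78.9
```

Emit:
{"op": "jog_arm", "data": {
  "commands": [
    [-1, 0, 0, 2, 0],
    [-1, 0, 0, 2, 0],
    [-1, 0, 0, 1, 0],
    [-1, 0, 0, 0, 0],
    [-1, 0, 0, 0, 0]
  ]
}}

```text
clock: 8.35
tcp_pos: [0.5765, -0.2598, 0.1738]
tcp_rot: [0.738, 0.675, 0.0, 0.0]
contact_force: [-0.4, -0.9, -2.5]
width: 0.259
grip_force: 78.8
```

```bash
python3 - <<'E'
from h import *
from cell import robot,optics
c,s=wrist(robot,optics); sc=optics.capture("scene"); t=optics.capture("top"); pickle.dump((c,s,sc,t),open("w4.pkl","wb"))
def crop(c,r,S): 
    p=proj(c,[[.5765,-.2525,.06]])[0].astype(int); print(p-r)
    return cv2.resize(c["pixels"][p[1]-r:p[1]+r,p[0]-r:p[0]+r,::-1],(S,S),interpolation=3)
w=c["pixels"][100:300,180:380,::-1]
cv2.imwrite("pics/v.png",np.hstack([crop(sc,35,400),cv2.resize(w,(400,400),interpolation=3)]))
print(s["tcp_pos"],s["contact_force"])
E
```

```text
[196 126]
[ 0.57651187 -0.25976698  0.17382043] [-0.42920436 -0.89130676 -2.51285066]
```

View pics/v.png

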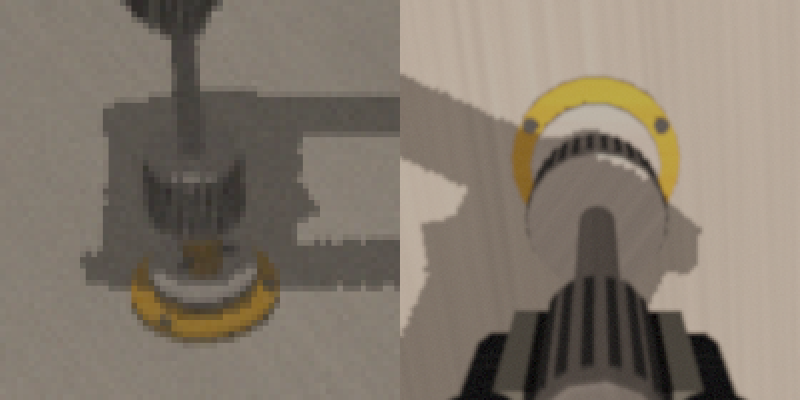

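The scene crop shows the collar hanging just above the spigot: collar edges at 143 and 245, flange edges at 131 and 279. In the wrist crop the collar's edges are at 525 and 668 and the flange's at 513 and 680.

```bash
python3 - <<'E'
from h import *
c,s,sc,t=pickle.load(open("w4.pkl","rb")); Rm=R.from_quat(s["tcp_rot"]).as_matrix(); T=s["tcp_pos"]
def S(u,v): return [196+u*.175-.4,126+v*.175-.4]
def W(u,v): return [180+(u-400)*.5-.25,100+v*.5-.25]
# scene: line-of-sight plane, lateral direction measured
o,d=ray(sc,[S(205,296)]); lat=np.cross(d[0],[0,0,1]); lat/=np.linalg.norm(lat)
print("lat",lat)
print("scene collar",onz(sc,[S(194,195)],.072)[0]@lat,"flange",onz(sc,[S(205,298)],.006)[0]@lat,"spig",onz(sc,[S(204,250)],.04)[0]@lat)
a=onz(c,[W(596.5,215)],.092)[0]; b=onz(c,[W(596.5,160)],.006)[0]
print("tool y: collar",(a-T)@Rm,"flange",(b-T)@Rm)
# flange top edge row: fit 
th=np.linspace(0,2*np.pi,400)
for n,z,r in(("flange",.006,.038),):
  for vx in(-.0575,): 
    pass
e=onz(c,[W(597,77)],.006)[0]; print("valve from far edge",(e-T)@Rm-[.038,0,0])
e=onz(c,[W(597,283)],.092)[0]
e2=onz(c,[W(597,132)],.052)[0]; print("foot far edge",(e2-T)@Rm)
E
```

```text
lat [-0.89302997  0.44999719  0.        ]
scene collar -0.6321149424471232 flange -0.6304321209694953 spig -0.6291857455224062
tool y: collar [0.00464232 0.0016176  0.08182038] flange [0.00497856 0.00151081 0.16782029]
valve from far edge [0.00369813 0.00175635 0.16781456]
foot far edge [0.0254899  0.00177297 0.12181714]
```

Emit:
{"op": "jog_arm", "data": {
  "commands": [
    [-1, 0.1, -0.08, 0.4, 0],
    [-1, 0, 0, 0.4, 0],
    [-1, 0, 0, 0.4, 0],
    [-1, 0, 0, 0, 0],
    [-1, 0, 0, 0, 0]
  ]
}}

```text
clock: 9.0
tcp_pos: [0.5756, -0.2586, 0.1611]
tcp_rot: [0.738, 0.675, -0.0, -0.0]
contact_force: [-0.4, 0.0, -4.1]
width: 0.264
grip_force: 78.8
```

Emit:
{"op": "jog_arm", "data": {
  "commands": [
    [-1, 0, 0, 0.3, 0],
    [-1, 0, 0, 0.3, 0],
    [-1, 0, 0, 0.2, 0],
    [-1, 0, 0, 0, 0],
    [-1, 0, 0, 0, 0]
  ]
}}

```text
clock: 9.5
tcp_pos: [0.5759, -0.2588, 0.1543]
tcp_rot: [0.738, 0.675, 0.0, 0.001]
contact_force: [-1.2, -0.0, 7.6]
width: 0.26
grip_force: 80.3
```

Emit:
{"op": "jog_arm", "data": {
  "commands": [
    [-1, 0, -0.04, 0.05, 0.08],
    [-1, 0, -0.04, 0, 0.08],
    [-1, 0, -0.04, 0, 0.08],
    [-1, 0, -0.04, 0, 0.08],
    [-1, 0, -0.04, 0, 0.08]
  ]
}}

```text
clock: 10.0
tcp_pos: [0.5743, -0.2584, 0.1542]
tcp_rot: [0.858, 0.514, 0.001, 0.001]
contact_force: [0.0, 0.3, 10.5]
width: 0.261
grip_force: 80.3
```

Emit:
{"op": "jog_arm", "data": {
  "commands": [
    [-1, 0, -0.04, 0, 0.08],
    [-1, 0, -0.04, 0, 0.08],
    [-1, 0, -0.04, 0, 0.08],
    [-1, 0, -0.04, 0, 0.08],
    [-1, 0, -0.04, 0, 0.08]
  ]
}}

```text
clock: 10.5
tcp_pos: [0.5727, -0.2572, 0.1542]
tcp_rot: [0.943, 0.333, 0.001, 0.001]
contact_force: [-1.0, 0.8, 10.2]
width: 0.259
grip_force: 80.2
```

Emit:
{"op": "jog_arm", "data": {
  "commands": [
    [-1, 0, -0.04, 0, 0.08],
    [-1, 0, -0.04, 0, 0.08],
    [-1, 0, -0.04, 0, 0.08],
    [-1, 0, -0.04, 0, 0.08],
    [-1, 0, -0.04, 0, 0.08]
  ]
}}

```text
clock: 11.0
tcp_pos: [0.5713, -0.2555, 0.1536]
tcp_rot: [0.99, 0.139, 0.0, 0.001]
contact_force: [0.1, -1.1, -0.8]
width: 0.263
grip_force: 79.3
```

Emit:
{"op": "jog_arm", "data": {
  "commands": [
    [-1, 0, 0, 0.2, 0],
    [-1, 0, 0, 0.2, 0],
    [-1, 0, 0, 0, 0]
  ]
}}

```text
clock: 11.3
tcp_pos: [0.5721, -0.2555, 0.151]
tcp_rot: [0.99, 0.141, 0.002, 0.001]
contact_force: [-0.4, 2.5, 18.0]
width: 0.264
grip_force: 81.3
```

```bash
python3 -c "
from cell import robot
s=robot.get_state();print(s['tcp_pos'],s['moment'],s['contact_force'])"
```

```text
[ 0.57212319 -0.25545491  0.15103131] [ 0.60346973  0.03473798 -0.50930494] [-0.4231353   2.47894669 17.99736911]
```

Emit:
{"op": "jog_arm", "data": {
  "commands": [
    [-1, 0, -0.02, 0, 0.03],
    [-1, 0, -0.02, 0, 0.03],
    [-1, 0, 0, 0, 0]
  ]
}}

```text
clock: 11.6
tcp_pos: [0.5712, -0.2549, 0.1489]
tcp_rot: [0.994, 0.111, 0.0, 0.0]
contact_force: [2.2, -1.3, 0.8]
width: 0.26
grip_force: 79.1
```

```bash
python3 -c "
from cell import robot
s=robot.get_state();print(s['tcp_pos'],s['moment'],s['contact_force'])"
```

```text
[ 0.57124509 -0.25485315  0.14890476] [-0.28088768 -0.53226652 -0.12221831] [ 2.18206729 -1.28749073  0.81621603]
```

Emit:
{"op": "jog_arm", "data": {
  "commands": [
    [-1, 0, 0, 0.25, 0.01],
    [-1, 0, 0, 0.25, 0],
    [-1, 0, 0, 0.2, 0],
    [-1, 0, 0, 0, 0],
    [-1, 0, 0, 0, 0]
  ]
}}

```text
clock: 12.1
tcp_pos: [0.5711, -0.2548, 0.1417]
tcp_rot: [0.994, 0.106, 0.0, -0.0]
contact_force: [2.3, 0.1, 0.8]
width: 0.261
grip_force: 79.1
```

Emit:
{"op": "jog_arm", "data": {
  "commands": [
    [-1, 0, 0, 0.25, 0],
    [-1, 0, 0, 0.25, 0],
    [-1, 0, 0, 0.25, 0],
    [-1, 0, 0, 0, 0],
    [-1, 0, 0, 0, 0]
  ]
}}

```text
clock: 12.6
tcp_pos: [0.5712, -0.2548, 0.1347]
tcp_rot: [0.994, 0.106, 0.0, 0.0]
contact_force: [1.3, 0.8, 4.9]
width: 0.264
grip_force: 80.1
```

```bash
python3 -c "
from cell import robot
s=robot.get_state();print(s['tcp_pos'],s['tcp_rot'],s['moment'],s['contact_force'])"
```

```text
[ 0.57124202 -0.25478357  0.13472937] [9.94384128e-01 1.05830363e-01 3.56262944e-04 1.17636095e-04] [ 0.14697167 -0.49625267 -0.03825731] [1.2643072  0.83157963 4.88313369]
```

Emit:
{"op": "jog_arm", "data": {
  "commands": [
    [-1, 0, 0, 0.15, 0],
    [-1, 0, 0, 0.15, 0],
    [-1, 0, 0, 0.1, 0],
    [-1, 0, 0, 0, 0],
    [-1, 0, 0, 0, 0]
  ]
}}

```text
clock: 13.1
tcp_pos: [0.5722, -0.2551, 0.1339]
tcp_rot: [0.994, 0.106, 0.002, 0.001]
contact_force: [-2.0, 4.4, 34.9]
width: 0.261
grip_force: 83.1
```

```bash
python3 - <<'E'
from h import *
from cell import robot,optics
s=robot.get_state();print(s['tcp_pos'],s['tcp_rot'],s['moment'],s['contact_force'])
c,s=wrist(robot,optics); sc=optics.capture("scene")
p=proj(sc,[[.576,-.2535,.06]])[0].astype(int); r=35
a=cv2.resize(sc["pixels"][p[1]-r:p[1]+r,p[0]-r:p[0]+r,::-1],(400,400),interpolation=3)
w=cv2.resize(c["pixels"][100:300,180:380,::-1],(400,400),interpolation=3)
cv2.imwrite("pics/f.png",np.hstack([a,w]))
E
```

```text
[ 0.5721518  -0.25507924  0.1338522 ] [0.99437484 0.10589029 0.00209786 0.00123216] [ 1.20027758  0.54153256 -0.04293799] [-1.98377521  4.38989765 34.93399233]
```

View pics/f.png

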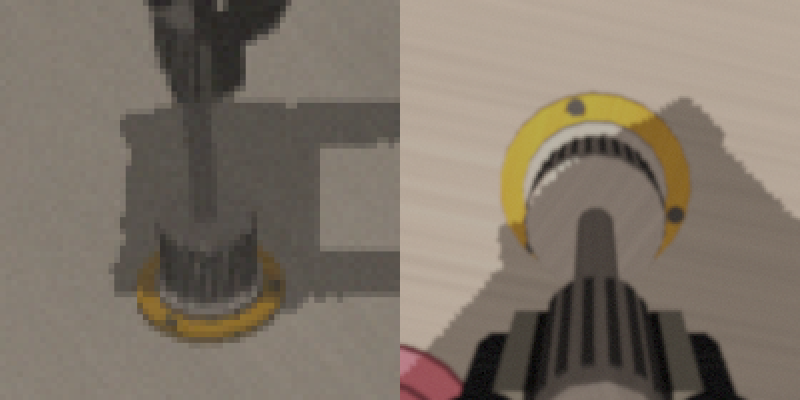

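The collar sits down on the plate, concentric with the flange, and the hard stop has been reached. I ease the push slightly and settle before handing in.

Emit:
{"op": "jog_arm", "data": {
  "commands": [
    [-1, 0, 0, -0.1, 0],
    [-1, 0, 0, 0, 0],
    [-1, 0, 0, 0, 0],
    [-1, 0, 0, 0, 0],
    [-1, 0, 0, 0, 0]
  ]
}}

```text
clock: 13.7
tcp_pos: [0.5719, -0.255, 0.1339]
tcp_rot: [0.994, 0.106, 0.002, 0.001]
contact_force: [-1.1, 3.4, 24.4]
width: 0.265
grip_force: 81.7
```

```bash
python3 -c "
from cell import ticket
print(ticket.hand_in())"
```

```text
the job is handed in; nothing more can be done
None
```

I handed the job in with the drain key's collar over the valve's pins, pushed down to its hard stop (about 24 N on the wrist sensor), upright and still gripped at about 82 N; the hand-in returned no verdict.

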